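Gauge the heatsink bases and sort them

ROBOT

A 7-joint arm with a two-finger parallel gripper is mounted at the origin on the work surface. World frame = base frame: x ahead of the robot, y to its left, z up, the work surface at z = 0. Lengths are in m, angles in rad, forces in N, time in s.
With the tool pointing down it reaches from about 0.35 to 0.9 m from the base axis. Payload 8.1 kg.
Tool frame: the origin (TCP) lies on the centre line of the jaws, within the pads' length; the fingertips stand ctrl.tip_extent ahead of it and the grasp point (between the pads) lies 8 mm behind it (ctrl.tip_extent is the distance from the TCP to the fingertips, in m); z points along the fingers, y is the direction in which the jaws open and shut (so a half turn about z gives the same grasp; the last joint's range is limited). The gripper opens to 85 mm and grips with 20 to 120 N. Pads are 22 mm wide; open, the fingers measure 114 mm over their backs; the gripper's body (76 mm by 85 mm) begins 54 mm behind the grasp point. The pads swing forward as they close: fully open they stand 13 mm farther back than shut.
Start: joints at [-1.218, 0.434, 0.025, 1.573, -0.012, 1.134, -0.075], TCP at [0.275, 0.561, 0.242] pointing down, gripper open.
Joint ranges: [-2.62, 2.62], [-0.44, 2.09], [-1.27, 1.32], [0.08, 2.57], [-1.32, 4.46], [0.12, 2], [-2.74, 2.74]. Speed limits (rad/s): [2.22, 2.22, 3.01, 3.01, 3.14, 3.14, 3.14].

INTERFACE

Orientations are given as a rotation vector (axis times angle).
In Python, from cell import ctrl gives the robot as it stands.
- The arm moves only by the shell command python3 -m jog 'ROWS' [FORCE]. ROWS is JSON, a list of rows, each an object of numbers: "dx", "dy", "dz": the shift along the tool's x, y, z in m; "roll": the turn about the tool's z in units of 6 degrees (1.0 is 6 degrees); "jaw": the opening, from -1 (shut) to 1 (fully open). A call has 1 to 12 rows; each row shifts and turns the commanded pose from where the row before left it, along the tool's axes as they then stand; what a row does not reach is not made up. A row lasts 1/10 s, in which the tool goes at most 50 mm and 8.59 degrees, less where a joint would pass 70% of its speed; a pose out of reach is approached as far as the arm can. A call is refused whole if a number of a shift passes 0.05 or a number of a turn 1, either way. A call with a gripper value outside its range is refused whole. The fingers move at their own pace and stop on an object; FORCE is the grip in N (left out, the last holds). Time passes only in rows, so rows that do not move let the fingers close. It gives the time, the measured TCP pose, the force and the opening at its end, in the units of the state.
- ctrl.get_obs(): the state, without advancing time (a new reading comes with each control period).
- ctrl.read_camera(name): name is "scene" or "top" or "wrist"; returns a dict with "frame" (480x640x3 uint8, red, green, blue), "range_z" (480x640 float32, m along the optical axis (not along the pixel's ray), 0 where there is no reading), "intrinsics" (3x3 intrinsics, pixels), "extrinsics" (4x4, takes a point from camera to world coordinates). Camera axes: x right, y up, looking along -z (the intrinsics and any distortion apply to the point x, -y, -z); pixel columns grow to the right and rows downward; lengths in m; the calibration is good to about 2 mm. A picture is of the moment at which its call begins.
- ctrl.job_done(): hands the job in, once; it reports no verdict.
Trained networks look in a picture, given as the dict that the camera call returned (one of the last four; its "shot" number tells which), for a name from the list of things; names that differ only in an ending like _2 or _b are one class to them, and where a whole thing is asked for, a point or a joint stands for the part that bears it (a point fixed in the world has none). Each returns a list of dicts, best first, with "confidence" (0 to 1); they miss things now and then, are a little off and sometimes report something else, mostly with a low value. They report only what shows in the picture. A call takes as long as a camera call. They do not tell look-alikes from the thing itself.
- ctrl.find_in(target, picture): "location" ([column, row] in pixels, amid what is visible of it).
The state is a dict: "clock": time; "qpos": joint angles; "joint_vel": joint speeds; "effort": joint torques, N m; "ee_pos": TCP position; "ee_rot": TCP orientation; "contact_force": force on the tool from outside, world axes, zero at the start; "ft_torque": the same for the moment, N m; "gripper_width": finger opening in m.
Only numpy, scipy, OpenCV 4.12 (cv2) and the standard library are available. Lean on these libraries where they do the work, as an engineer would, in place of code of your own. Each camera call takes 0.05 s, during which the arm holds its last target. There are 200 camera calls.

TASK

Two heatsinks stand on the mat to the robot's left; each may be good, oversize or undersize. Take them one at a time: try the heatsink's base in the snap gauge from its mouth, pushing it in until it stops or has clearly gone on into the narrower no-go part, then stand it upright in the rectangular tray if it goes through the go width and stops at the no-go step, or upright in the round pan if it does not go in or runs on past the step, before gauging the other. Leave the heatsink on the paper sheet and the other bench things where they are.

Things in the scene. Friction and masses are not known exactly. Their poses are not given: they have to be found in the camera images.
- heatsink_1: aluminium heatsink on a base plate 60 mm long (x), 12 mm thick, of untold width 42-58 mm (y, what the gauge checks); four fins along x, 64 mm high in all; fin pack 30 mm wide (y), centred: grip it there. Same both ways round. 0.2 kg. Origin: centre of underside. Stands on the mat at the robot's left (to be checked) or on the white paper sheet at the back (x above 0.65 m: leave)
- heatsink_2: aluminium heatsink on a base plate 60 mm long (x), 12 mm thick, of untold width 42-58 mm (y, what the gauge checks); four fins along x, 64 mm high in all; fin pack 30 mm wide (y), centred: grip it there. Same both ways round. 0.2 kg. Origin: centre of underside. Stands on the mat at the robot's left (to be checked) or on the white paper sheet at the back (x above 0.65 m: leave)
- heatsink_3: aluminium heatsink on a base plate 60 mm long (x), 12 mm thick, of untold width 42-58 mm (y, what the gauge checks); four fins along x, 64 mm high in all; fin pack 30 mm wide (y), centred: grip it there. Same both ways round. 0.2 kg. Origin: centre of underside. Stands on the mat at the robot's left (to be checked) or on the white paper sheet at the back (x above 0.65 m: leave)
- gauge: dark steel snap gauge, a rigid flat U 14 mm high, 112 mm long, 100 mm wide, fixed flat on the bench. Origin: middle of the open mouth, at bench level; x runs into the slot (centre line y = 0). Slot without floor, open above: a base slides in along x on or just above the bench. Mouth flared 61 to 53 mm over the first 4 mm, then 53 mm wide (go). An oversize base stops in the flare, its centre about 27 mm short of the mouth
- gauge_step (a point): middle of the square step in the gauge's slot, 45 mm in from the mouth, at bench level, where the width drops from 53 mm (go) to 47 mm (no-go). A good base has 1.5 mm to spare each side in the go part and stops here with its front edge, its centre then 15 mm past the mouth; an undersize one runs on. Axes as the gauge
- gauge_end (a point): middle of the closed end of the no-go part, 90 mm in from the mouth, at bench level. Axes as the gauge
- tray: rectangular grey plastic tray for good parts, fixed: inside 100 mm (x) by 170 mm (y), floor 3 mm above the bench, walls 14 mm high. Origin: centre of the underside. Room for two heatsinks side by side along y
- pan: round steel pan for rejects, fixed: inside radius 86 mm, floor 3 mm above the bench, rim 14 mm high. Origin: centre of the underside. Room for two heatsinks side by side
- tin: soldering-tip cleaning tin, 96 mm across and 46 mm high, bystander; origin at the centre of the underside
- board: black circuit board lying flat, 90 mm (x) by 170 mm (y), 18 mm high with its connectors, bystander; origin at its centre, underside
- cutters: blue-handled side cutters lying flat at the far left, 140 mm long, 16 mm high, bystander; origin at the pivot, jaws to +x
Things that resemble listed ones, but are neither listed nor needed, are in the scene too. What is shaped like the heatsink_3 but pink is not meant.

How it is judged:
By the outcome, as a careful person would: the job done as asked, in the order asked, and still so for the second after the job is handed in, with the robot touching nothing.
It also fails if it takes over 69 s, if anything falls off the work surface, if the arm or the gripper's body presses on something with over 40 N, if the wrist force passes 120 N, or if a joint passes its speed limit or range.

## Working session

There is one attempt and no reset: what is moved stays moved. The work goes in short steps, Python scripts to look and compute and a shell command to move; the robot and the scene stay as the last step left them, time stands still between calls to the robot, and variables do not carry over. Pictures are saved under pics/ and viewed, about 8 in all and at most 12, crops included, and the job is handed in when it is done.

```bash
ls; mkdir -p pics; cat > h.py <<'E'
import numpy as np, cv2
from cell import ctrl
def cloud(p):
    K=p["intrinsics"];E=p["extrinsics"];z=p["range_z"]
    v,u=np.mgrid[0:480,0:640]
    c=np.stack([(u-K[0,2])/K[0,0]*z,-(v-K[1,2])/K[1,1]*z,-z,np.ones_like(z)],-1)
    w=(c@np.array(E).T)[...,:3]; w[z<=0]=np.nan
    return w
def save(p,n): cv2.imwrite(f"pics/{n}.png",p["frame"][...,::-1])
def at(w,l,r=2):
    c,rr=int(round(l[0])),int(round(l[1])); return np.nanmedian(w[max(rr-r,0):rr+r+1,max(c-r,0):c+r+1].reshape(-1,3),0)
E
python3 - <<'E'
from h import *
o=ctrl.get_obs();print({k:np.round(v,3) for k,v in o.items()},ctrl.tip_extent)
for n in ["scene","top"]:
    p=ctrl.read_camera(n);save(p,n+"0");w=cloud(p)
    np.savez(n+"0.npz",w=w,f=p["frame"],K=p["intrinsics"],E=p["extrinsics"])
    print(n,np.round(p["extrinsics"],3).tolist())
    for t in ["heatsink_1","gauge","tray","pan","tin","board","cutters"]:
        for d in ctrl.find_in(t,p): print(t,np.round(d["location"]),round(d["confidence"],2),np.round(at(w,d["location"]),3))
E
```

```text
pics
{'clock': np.float64(0.0), 'qpos': array([-1.218,  0.435,  0.025,  1.574, -0.012,  1.134, -0.075]), 'joint_vel': array([ 0.002, -0.002, -0.   , -0.002, -0.   ,  0.   , -0.   ]), 'effort': array([ 0.0000e+00, -6.7049e+01,  1.0250e+00, -3.1620e+01,  1.6000e-02,
        1.3000e-02,  0.0000e+00]), 'ee_pos': array([0.275, 0.561, 0.242]), 'ee_rot': array([-7.10e-01, -3.06e+00,  2.00e-03]), 'contact_force': array([ 0.056,  0.085, -0.256]), 'ft_torque': array([0.039, 0.01 , 0.007]), 'gripper_width': np.float64(0.085)} 0.011
scene [[0.006, -0.792, 0.61, 1.31], [1.0, 0.008, 0.0, 0.045], [-0.005, 0.61, 0.792, 1.003], [0.0, 0.0, 0.0, 1.0]]
heatsink_1 [459. 217.] 0.8 [0.509 0.357 0.026]
heatsink_1 [407. 297.] 0.77 [0.73  0.216 0.059]
heatsink_1 [390. 348.] 0.7 [0.838 0.173 0.058]
heatsink_1 [389. 224.] 0.64 [0.54  0.197 0.045]
gauge [320. 272.] 0.87 [0.63  0.049 0.001]
gauge [408. 297.] 0.24 [0.729 0.217 0.059]
tray [178. 184.] 0.79 [ 0.377 -0.286  0.001]
pan [179. 273.] 0.61 [ 0.632 -0.247  0.   ]
board [304. 338.] 0.88 [0.788 0.017 0.007]
cutters [516. 289.] 0.89 [0.68  0.448 0.006]
top [[0.075, 0.972, -0.223, 0.312], [-0.997, 0.073, -0.016, 0.049], [0.0, 0.223, 0.975, 1.291], [0.0, 0.0, 0.0, 1.0]]
heatsink_1 [249. 272.] 0.94 [0.516 0.2   0.019]
heatsink_1 [172. 278.] 0.71 [0.487 0.361 0.06 ]
heatsink_1 [250. 191.] 0.57 [0.702 0.218 0.017]
heatsink_1 [272. 142.] 0.56 [0.812 0.176 0.059]
gauge [318. 234.] 0.68 [0.619 0.057 0.002]
gauge [153. 197.] 0.36 [0.676 0.441 0.012]
tray [468. 355.] 0.62 [ 0.375 -0.287  0.002]
tray [456. 244.] 0.57 [ 0.62  -0.256  0.002]
pan [454. 244.] 0.86 [ 0.62  -0.251  0.003]
pan [327. 228.] 0.28 [0.636 0.038 0.   ]
tin [433. 176.] 0.55 [ 0.763 -0.191  0.046]
board [337. 167.] 0.98 [0.782 0.025 0.007]
cutters [153. 194.] 0.88 [0.686 0.443 0.003]
```

View pics/top0.png

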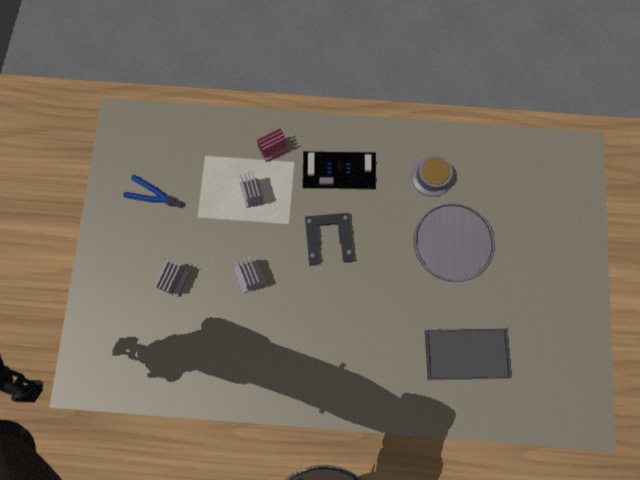

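View pics/scene0.png

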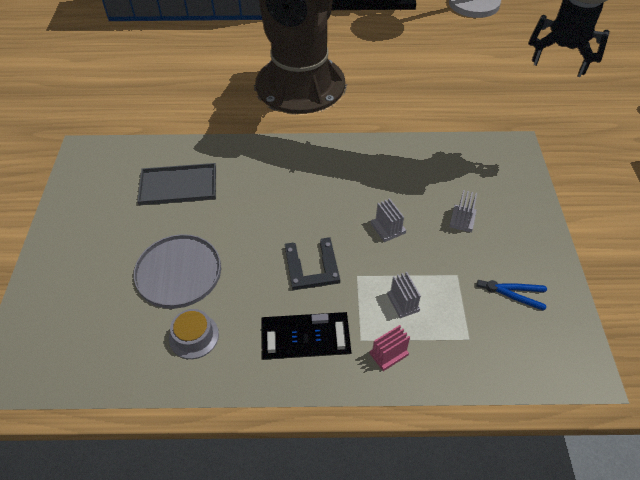

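The top view shows the two targets at (250,272) and (172,278). The one at (250,191) is on the paper and stays, and the pink look-alike is at (272,145). The gauge is at (330,238) with its mouth toward the robot, the tray at (468,354) and the pan at (454,243).

```bash
python3 - <<'E'
from h import *
W={n:np.load(n+"0.npz") for n in["scene","top"]}
def sel(n,cx,cy,r,z0,z1):
    w=W[n]["w"].reshape(-1,3);f=W[n]["f"].reshape(-1,3)
    m=(np.hypot(w[:,0]-cx,w[:,1]-cy)<r)&(w[:,2]>z0)&(w[:,2]<z1);return w[m],f[m]
def rect(q):
    r=cv2.minAreaRect((q[:,:2]*1000).astype(np.float32));return [np.round(x,1) for x in (r[0],r[1],r[2])],len(q)
for c in [(.53,.2),(.49,.36)]:
    for n in W:
        print("hs",c,n,rect(sel(n,*c,.06,.05,.08)[0]),"base",rect(sel(n,*c,.06,.007,.016)[0]))
for n in W:
    q,f=sel(n,.61,.05,.09,.009,.02);print("gauge",n,rect(q))
    print("tray",n,rect(sel(n,.377,-.286,.13,.008,.03)[0]),"pan",rect(sel(n,.625,-.25,.11,.008,.03)[0]))
    q=sel(n,.62,.05,.09,.009,.02)[0]
    a=np.round(q[::max(1,len(q)//1)],3)
    im=W[n]["f"]
a=W["top"]["f"][200:300,150:370,::-1];cv2.imwrite("pics/c1.png",cv2.resize(a,None,fx=3.6,fy=3.6,interpolation=2))
E
```

```text
hs (0.53, 0.2) scene ([array([514.8, 199.2]), array([64.6, 33. ]), np.float64(27.4)], 372) base ([array([515.3, 199.5]), array([63. , 57.6]), np.float64(27.7)], 215)
hs (0.53, 0.2) top ([array([512.3, 202. ]), array([61.3, 29.9]), np.float64(26.8)], 185) base ([array([519.3, 202.9]), array([86.4, 66.6]), np.float64(15.0)], 436)
hs (0.49, 0.36) scene ([array([492.4, 368.6]), array([30.3, 62. ]), np.float64(72.1)], 166) base ([array([491.6, 368.7]), array([49.9, 65.6]), np.float64(72.1)], 318)
hs (0.49, 0.36) top ([array([489.8, 371.6]), array([32.1, 59.8]), np.float64(72.0)], 366) base ([array([483.8, 367.5]), array([89.1, 75.7]), np.float64(35.7)], 149)
gauge scene ([array([611.3,  30.6]), array([116.8, 100.4]), np.float64(9.6)], 1241)
tray scene ([array([ 379.4, -285.6]), array([112.3, 177.5]), np.float64(5.2)], 364) pan ([array([ 626.6, -249.7]), array([182.2, 177.7]), np.float64(9.7)], 470)
gauge top ([array([596.5,  43.6]), array([135.8, 125.5]), np.float64(9.8)], 1237)
tray top ([array([ 370.8, -282.9]), array([149.3, 196.6]), np.float64(16.4)], 467) pan ([array([ 628.1, -254.4]), array([178.6, 195.7]), np.float64(35.2)], 509)
```

View pics/c1.png

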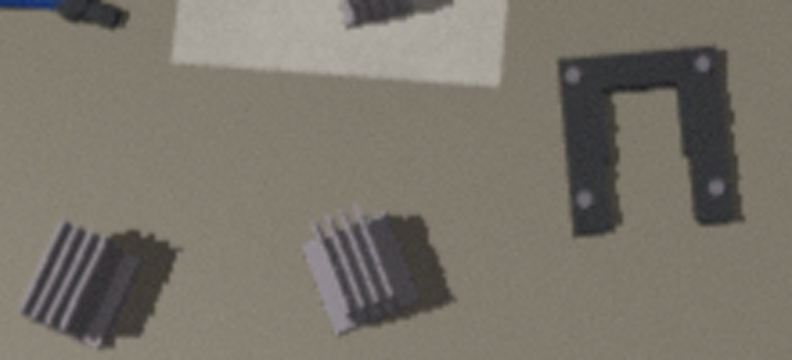

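A is at about (0.5135, 0.2005) with yaw 27°, and B at about (0.491, 0.370) with yaw -18°. I'll go above A and use the wrist camera there to refine A and the gauge.

```bash
cat >> h.py <<'E'
from scipy.spatial.transform import Rotation as R
def plan(x,y,z,jaw,pre=0):
    """jaw: world yaw of jaw axis in deg; prints roll units, then tool-frame shift after the roll"""
    o=ctrl.get_obs();Rm=R.from_rotvec(o["ee_rot"]).as_matrix()
    cur=np.degrees(np.arctan2(Rm[1,1],Rm[0,1]))
    d=(jaw-cur+90)%180-90
    R2=R.from_rotvec([0,0,np.radians(d)]).as_matrix()@Rm
    s=R2.T@(np.array([x,y,z])-o["ee_pos"])
    s0=Rm.T@(np.array([x,y,z])-o["ee_pos"])
    print("jaw now %.1f roll units %.2f | shift after roll mm"%(cur,-d/6),np.round(s*1000,1),"before roll",np.round(s0*1000,1),"q7 %.2f"%o["qpos"][6],"pos",np.round(o["ee_pos"],4),"tilt",np.round(Rm[:,2],3))
E
python3 -c "
from h import *
plan(.5135,.2005,.242,117.5)"
```

```text
jaw now 63.9 roll units -8.94 | shift after roll mm [-4.49e+01 -4.30e+02  3.00e-01] before roll [-3.728e+02 -2.189e+02  3.000e-01] q7 -0.08 pos [0.2752 0.5612 0.2423] tilt [-0.  0. -1.]
```

```bash
python3 -m jog '[{"dx":-0.034,"dy":-0.02},{"dx":-0.034,"dy":-0.02},{"dx":-0.034,"dy":-0.02},{"dx":-0.034,"dy":-0.02},{"dx":-0.034,"dy":-0.02},{"dx":-0.034,"dy":-0.02},{"dx":-0.034,"dy":-0.02},{"dx":-0.034,"dy":-0.02},{"dx":-0.034,"dy":-0.02},{"dx":-0.034,"dy":-0.02},{"dx":-0.033,"dy":-0.019},{"roll":-1}]'
python3 -m jog '[{"roll":-1},{"roll":-1},{"roll":-1},{"roll":-1},{"roll":-1},{"roll":-1},{"roll":-1},{"roll":-0.94},{}]'
python3 - <<'E'
from h import *
plan(.5135,.2005,.24,117.5)
p=ctrl.read_camera("wrist");save(p,"w1");w=cloud(p)
np.savez("w1.npz",w=w,f=p["frame"])
print(np.round(p["extrinsics"],3).tolist())
for t in ["heatsink_1","gauge"]:
    for d in ctrl.find_in(t,p): print(t,np.round(d["location"]),round(d["confidence"],2),np.round(at(w,d["location"]),3))
E
```

```text
jaw now 63.9 roll units -8.94 | shift after roll mm [ -44.9 -430.     2.3] before roll [-372.8 -218.9    2.3] q7 -0.08 pos [0.2752 0.5612 0.2423] tilt [-0.  0. -1.]
[[0.44, -0.867, -0.232, 0.217], [0.898, 0.425, 0.115, 0.589], [-0.001, -0.259, 0.966, 0.373], [0.0, 0.0, 0.0, 1.0]]validation failed for argument at $[0]...
validation failed for argument at $[0]...
```

View pics/w1.png

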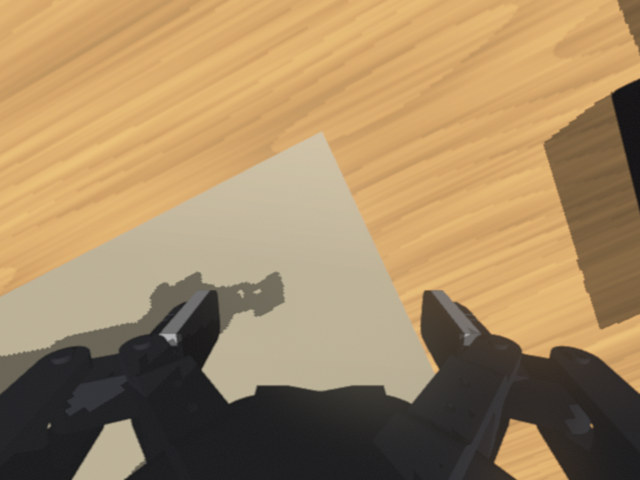

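The picture shows only mat and bench because the rows were refused: every row needs all five keys.

```bash
python3 -m jog '[{"dx":-0.034,"dy":-0.02,"dz":0,"roll":0,"jaw":1},{"dx":-0.034,"dy":-0.02,"dz":0,"roll":0,"jaw":1},{"dx":-0.034,"dy":-0.02,"dz":0,"roll":0,"jaw":1},{"dx":-0.034,"dy":-0.02,"dz":0,"roll":0,"jaw":1},{"dx":-0.034,"dy":-0.02,"dz":0,"roll":0,"jaw":1},{"dx":-0.034,"dy":-0.02,"dz":0,"roll":0,"jaw":1},{"dx":-0.034,"dy":-0.02,"dz":0,"roll":0,"jaw":1},{"dx":-0.034,"dy":-0.02,"dz":0,"roll":0,"jaw":1},{"dx":-0.034,"dy":-0.02,"dz":0,"roll":0,"jaw":1},{"dx":-0.034,"dy":-0.02,"dz":0,"roll":0,"jaw":1},{"dx":-0.033,"dy":-0.019,"dz":0,"roll":0,"jaw":1},{"dx":0,"dy":0,"dz":0,"roll":-1,"jaw":1}]' &&
python3 -m jog '[{"dx":0,"dy":0,"dz":0,"roll":-1,"jaw":1},{"dx":0,"dy":0,"dz":0,"roll":-1,"jaw":1},{"dx":0,"dy":0,"dz":0,"roll":-1,"jaw":1},{"dx":0,"dy":0,"dz":0,"roll":-1,"jaw":1},{"dx":0,"dy":0,"dz":0,"roll":-1,"jaw":1},{"dx":0,"dy":0,"dz":0,"roll":-1,"jaw":1},{"dx":0,"dy":0,"dz":0,"roll":-1,"jaw":1},{"dx":0,"dy":0,"dz":0,"roll":-0.94,"jaw":1},{"dx":0,"dy":0,"dz":0,"roll":0,"jaw":1}]' && python3 - <<'E'
from h import *
plan(.5135,.2005,.24,117.5)
p=ctrl.read_camera("wrist");save(p,"w2");w=cloud(p)
np.savez("w2.npz",w=w,f=p["frame"])
for t in ["heatsink_1","gauge"]:
    for d in ctrl.find_in(t,p): print(t,np.round(d["location"]),round(d["confidence"],2),np.round(at(w,d["location"]),3))
E
```

```text
clock: 2.15
ee_pos: [0.5167, 0.1943, 0.2426]
ee_rot: [0.56, 3.089, -0.003]
contact_force: [1.0, 0.1, -0.5]
gripper_width: 0.0851
clock: 3.05
ee_pos: [0.5137, 0.2003, 0.2424]
ee_rot: [-0.749, 3.051, 0.0]
contact_force: [0.9, -1.0, -0.9]
gripper_width: 0.0854
jaw now 117.6 roll units 0.02 | shift after roll mm [0.1 0.3 2.4] before roll [0.1 0.3 2.4] q7 1.58 pos [0.5137 0.2003 0.2424] tilt [ 0.  0. -1.]
heatsink_1 [319. 212.] 0.88 [0.515 0.198 0.011]
heatsink_1 [468. 268.] 0.79 [0.489 0.353 0.055]
heatsink_1 [254. 356.] 0.55 [0.696 0.206 0.036]
gauge [ 70. 322.] 0.69 [ 0.777 -0.007  0.004]
gauge [124. 225.] 0.63 [0.632 0.009 0.001]
```

```bash
python3 - <<'E'
from h import *
d=np.load("w2.npz");w=d["w"].reshape(-1,3)
def rect(m):
    q=w[m];r=cv2.minAreaRect((q[:,:2]*1000).astype(np.float32));return [np.round(x,1) for x in r],len(q)
near=lambda x,y,r:np.hypot(w[:,0]-x,w[:,1]-y)<r
z=w[:,2]
print("A fin",rect(near(.5135,.2005,.06)&(z>.05)&(z<.075)),"base",rect(near(.5135,.2005,.05)&(z>.006)&(z<.016)))
print("B fin",rect(near(.491,.37,.06)&(z>.05)&(z<.075)))
m=near(.612,.035,.085)&(z>.009)&(z<.018);print("gauge",rect(m))
q=w[m];np.save("g.npy",q)
yaw=np.radians(9.6);c=np.array([.6115,.031]);Rm=np.array([[np.cos(yaw),np.sin(yaw)],[-np.sin(yaw),np.cos(yaw)]])
l=(q[:,:2]-c)@Rm.T
print(np.round(np.percentile(l,[0,1,99,100],axis=0),4).tolist())
for x0 in np.arange(-.055,.06,.01):
    s=np.sort(l[abs(l[:,0]-x0)<.005][:,1])
    if len(s)>5:
        neg=s[s<0];pos=s[s>=0]
        print(round(x0,3),len(s),np.round([s[0],neg.max() if len(neg) else 9,pos.min() if len(pos) else 9,s[-1]],4))
E
```

```text
A fin ([array([513.2, 198.3]), array([60.3, 30. ]), np.float64(27.0)], 902) base ([array([513.1, 198.5]), array([60.2, 55.1]), np.float64(26.7)], 1874)
B fin ([array([490.9, 367.6]), array([32.1, 60. ]), np.float64(71.9)], 2155)
gauge ([array([610.7,  28.7]), array([113.2, 101.7]), np.float64(9.4)], 5829)
[[-0.0579, -0.053], [-0.0569, -0.0513], [0.0537, 0.0481], [0.0554, 0.0488]]
-0.055 371 [-0.0517 -0.028   0.0249  0.0487]
-0.045 466 [-0.0526 -0.0276  0.0246  0.0488]
-0.035 435 [-0.0519 -0.0274  0.0245  0.0486]
-0.025 438 [-0.052  -0.0277  0.0245  0.0486]
-0.015 442 [-0.052  -0.0245  0.0214  0.0483]
-0.005 473 [-0.053  -0.0246  0.0213  0.0485]
0.005 460 [-0.0525 -0.0247  0.0217  0.0484]
0.015 451 [-0.0521 -0.0248  0.0214  0.0486]
0.025 440 [-0.0522 -0.0247  0.0215  0.0482]
0.035 774 [-0.0522 -0.      0.0003  0.0484]
0.045 744 [-0.0523 -0.0001  0.0001  0.0485]
0.055 335 [-0.052  -0.0004  0.0002  0.048 ]
```

View pics/w2.png

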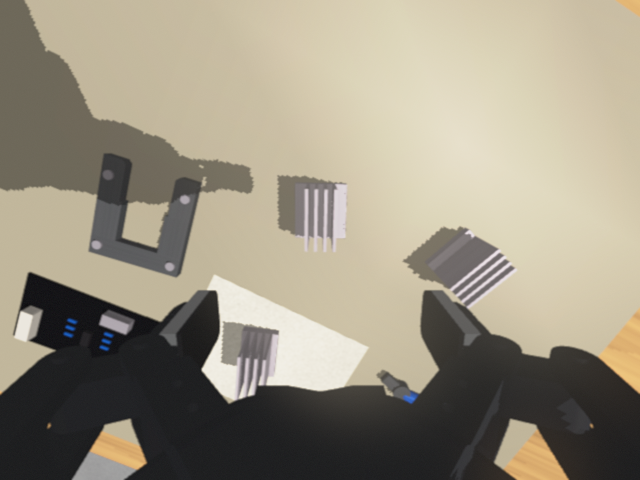

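The wrist view is clear: A at (320,212), gauge at (145,215). It puts A at (0.5132, 0.1984) with yaw 26.9°, and the gauge mouth at (0.5555, 0.0199) with yaw 9.45°. Next is gripping A.

```bash
python3 -m jog '[{"dx":0.0013,"dy":-0.0014,"dz":0.03,"roll":0.1,"jaw":1},{"dx":0,"dy":0,"dz":0.04,"roll":0,"jaw":1},{"dx":0,"dy":0,"dz":0.04,"roll":0,"jaw":1},{"dx":0,"dy":0,"dz":0.04,"roll":0,"jaw":1},{"dx":0,"dy":0,"dz":0.03,"roll":0,"jaw":1},{"dx":0,"dy":0,"dz":0.022,"roll":0,"jaw":1},{"dx":0,"dy":0,"dz":0,"roll":0,"jaw":1}]' && python3 -m jog '[{"dx":0,"dy":0,"dz":0,"roll":0,"jaw":-1},{"dx":0,"dy":0,"dz":0,"roll":0,"jaw":-1},{"dx":0,"dy":0,"dz":0,"roll":0,"jaw":-1},{"dx":0,"dy":0,"dz":0,"roll":0,"jaw":-1},{"dx":0,"dy":0,"dz":0,"roll":0,"jaw":-1},{"dx":0,"dy":0,"dz":0,"roll":0,"jaw":-1},{"dx":0,"dy":0,"dz":0,"roll":0,"jaw":-1},{"dx":0,"dy":0,"dz":0,"roll":0,"jaw":-1}]' 50
```

```text
clock: 3.9
ee_pos: [0.5112, 0.1976, 0.0376]
ee_rot: [0.728, -3.051, 0.002]
contact_force: [-0.6, -0.8, -0.6]
gripper_width: 0.0858
clock: 4.7
ee_pos: [0.5139, 0.1989, 0.0416]
ee_rot: [-0.73, 3.053, 0.001]
contact_force: [-1.7, -0.4, 6.5]
gripper_width: 0.0295
```

```bash
python3 -m jog '[{"dx":0,"dy":0,"dz":-0.015,"roll":0,"jaw":-1},{"dx":0,"dy":0,"dz":-0.015,"roll":0.9,"jaw":-1},{"dx":0,"dy":0,"dz":0,"roll":1,"jaw":-1},{"dx":0,"dy":0,"dz":0,"roll":1,"jaw":-1},{"dx":0,"dy":0,"dz":0,"roll":0,"jaw":-1}]' && python3 -c "
from h import *
plan(.5062,.0117,.06,99.45)"
```

```text
clock: 5.2
ee_pos: [0.513, 0.1986, 0.0707]
ee_rot: [-0.258, 3.131, 0.0]
contact_force: [-0.5, -0.4, -2.9]
gripper_width: 0.0297
jaw now 99.4 roll units -0.00 | shift after roll mm [  37.4 -183.2   10.7] before roll [  37.4 -183.3   10.7] q7 1.32 pos [0.513  0.1986 0.0707] tilt [ 0.  0. -1.]
```

```bash
python3 -m jog '[{"dx":0.0075,"dy":-0.026,"dz":0,"roll":0,"jaw":-1},{"dx":0.0075,"dy":-0.037,"dz":0,"roll":0,"jaw":-1},{"dx":0.0075,"dy":-0.037,"dz":0,"roll":0,"jaw":-1},{"dx":0.0075,"dy":-0.037,"dz":0,"roll":0,"jaw":-1},{"dx":0.0074,"dy":-0.027,"dz":0,"roll":0,"jaw":-1},{"dx":0,"dy":-0.0193,"dz":0,"roll":0,"jaw":-1},{"dx":0,"dy":0,"dz":0.014,"roll":0,"jaw":-1},{"dx":0,"dy":0,"dz":0.013,"roll":0,"jaw":-1},{"dx":0,"dy":0,"dz":0,"roll":0,"jaw":-1},{"dx":0,"dy":0,"dz":0,"roll":0,"jaw":-1}]' && python3 - <<'E'
from h import *
plan(.5062,.0117,.043,99.45)
p=ctrl.read_camera("wrist");save(p,"w3");w=cloud(p);np.savez("w3.npz",w=w,f=p["frame"])
E
```

```text
clock: 6.2
ee_pos: [0.5064, 0.0116, 0.0434]
ee_rot: [0.263, -3.13, -0.0]
contact_force: [0.7, -0.4, -2.9]
gripper_width: 0.0294
jaw now 99.6 roll units 0.03 | shift after roll mm [0.2 0.1 0.4] before roll [0.2 0.1 0.4] q7 1.66 pos [0.5064 0.0116 0.0434] tilt [-0.001  0.    -1.   ]
```

View pics/w3.png

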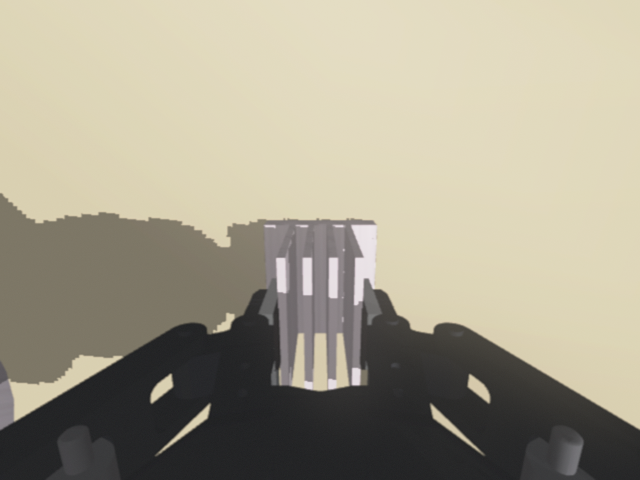

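The heatsink is held straight and centred (base columns 265–375). Now I push it in slowly along -x of the tool.

```bash
python3 -m jog '[{"dx":-0.004,"dy":0,"dz":0,"roll":0,"jaw":-1},{"dx":-0.004,"dy":0,"dz":0,"roll":0,"jaw":-1},{"dx":-0.004,"dy":0,"dz":0,"roll":0,"jaw":-1},{"dx":-0.004,"dy":0,"dz":0,"roll":0,"jaw":-1},{"dx":-0.003,"dy":0,"dz":0,"roll":0,"jaw":-1},{"dx":-0.002,"dy":0,"dz":0,"roll":0,"jaw":-1},{"dx":-0.002,"dy":0,"dz":0,"roll":0,"jaw":-1},{"dx":-0.002,"dy":0,"dz":0,"roll":0,"jaw":-1},{"dx":0,"dy":0,"dz":0,"roll":0,"jaw":-1}]'; python3 -m jog '[{"dx":-0.002,"dy":0,"dz":0,"roll":0,"jaw":-1},{"dx":-0.001,"dy":0,"dz":0,"roll":0,"jaw":-1},{"dx":0,"dy":0,"dz":0,"roll":0,"jaw":-1}]'; python3 -c "
from h import *
m=np.array([.5555,.0199]);a=np.radians(9.45);d=ctrl.get_obs()['ee_pos'][:2]-m
print(d@[np.cos(a),np.sin(a)],d@[-np.sin(a),np.cos(a)])"
```

```text
clock: 7.15
ee_pos: [0.5282, 0.0162, 0.0424]
ee_rot: [0.261, -3.125, -0.001]
contact_force: [-7.0, 2.1, -1.7]
gripper_width: 0.0293
clock: 7.45
ee_pos: [0.5291, 0.0167, 0.0421]
ee_rot: [0.261, -3.121, -0.002]
contact_force: [-11.5, 2.3, 3.8]
gripper_width: 0.0295
-0.02657381592433109 0.0012249631651449135
```

```bash
python3 -m jog '[{"dx":-0.002,"dy":-0.001,"dz":0,"roll":0,"jaw":-1},{"dx":-0.002,"dy":0,"dz":0,"roll":0,"jaw":-1},{"dx":0,"dy":0,"dz":0,"roll":0,"jaw":-1},{"dx":0,"dy":0,"dz":0,"roll":0,"jaw":-1}]'; python3 - <<'E'
from h import *
m=np.array([.5555,.0199]);a=np.radians(9.45);d=ctrl.get_obs()['ee_pos'][:2]-m
print(d@[np.cos(a),np.sin(a)],d@[-np.sin(a),np.cos(a)])
p=ctrl.read_camera("top");f=p["frame"][180:290,270:400,::-1];cv2.imwrite("pics/t2.png",cv2.resize(f,None,fx=5,fy=5,interpolation=2))
E
```

```text
clock: 7.85
ee_pos: [0.5311, 0.0171, 0.0424]
ee_rot: [0.261, -3.118, -0.003]
contact_force: [-21.5, 5.7, 16.8]
gripper_width: 0.0294
-0.024505266156350333 0.001199414350499861
```

View pics/t2.png

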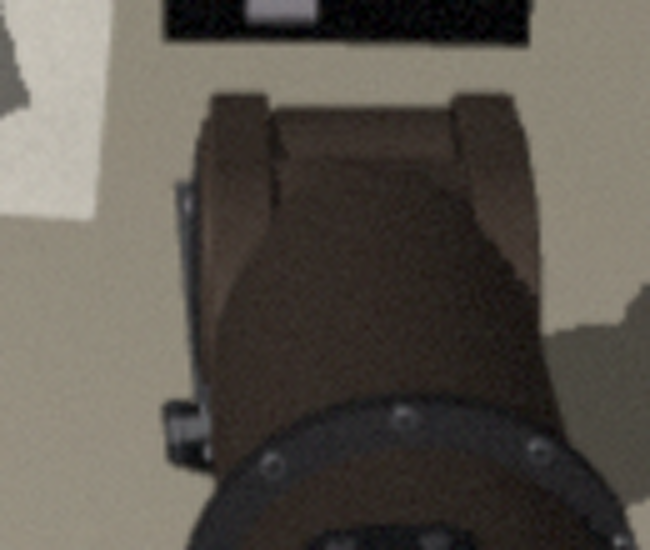

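A stops at the mouth: its centre is about 26 mm short and the force rises to 21 N without it going in. It measured 55 mm wide, so it is oversize and goes to the pan. I'll back out and lift.

```bash
python3 -m jog '[{"dx":0.01,"dy":0,"dz":0,"roll":0,"jaw":-1},{"dx":0.02,"dy":0,"dz":0,"roll":0,"jaw":-1},{"dx":0,"dy":0,"dz":-0.02,"roll":0,"jaw":-1},{"dx":0,"dy":0,"dz":-0.03,"roll":0,"jaw":-1},{"dx":0,"dy":0,"dz":0,"roll":0,"jaw":-1}]'; python3 - <<'E'
from h import *
plan(.6615,-.244,.09,99.45)
p=ctrl.read_camera("top");w=cloud(p).reshape(-1,3)
p=ctrl.read_camera("wrist");w2=cloud(p);f=p["frame"];save(p,"w4")
E
```

```text
clock: 8.4
ee_pos: [0.5112, 0.0108, 0.0965]
ee_rot: [-0.259, 3.124, 0.0]
contact_force: [1.5, 0.6, -2.3]
gripper_width: 0.0296
jaw now 99.5 roll units 0.01 | shift after roll mm [-106.3 -276.     7.3] before roll [-106.1 -276.1    7.3] q7 1.66 pos [0.5112 0.0108 0.0965] tilt [ 0.006  0.001 -1.   ]
```

View pics/w4.png

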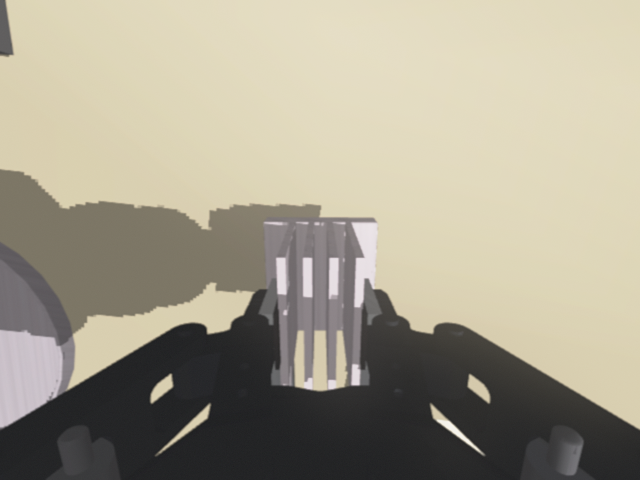

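The heatsink still sits straight in the grip (base columns 265–375). I'll take it over the pan.

```bash
python3 -m jog '[{"dx":-0.0133,"dy":-0.02,"dz":0,"roll":0,"jaw":-1},{"dx":-0.0133,"dy":-0.035,"dz":0,"roll":0,"jaw":-1},{"dx":-0.0133,"dy":-0.04,"dz":0,"roll":0,"jaw":-1},{"dx":-0.0133,"dy":-0.04,"dz":0,"roll":0,"jaw":-1},{"dx":-0.0133,"dy":-0.04,"dz":0,"roll":0,"jaw":-1},{"dx":-0.0133,"dy":-0.04,"dz":0,"roll":0,"jaw":-1},{"dx":-0.0133,"dy":-0.036,"dz":0,"roll":0,"jaw":-1},{"dx":-0.0133,"dy":-0.025,"dz":0,"roll":0,"jaw":-1},{"dx":0,"dy":0,"dz":0,"roll":0,"jaw":-1},{"dx":0,"dy":0,"dz":0,"roll":0,"jaw":-1}]'; python3 - <<'E'
from h import *
plan(.6615,-.244,.046,99.45)
p=ctrl.read_camera("scene");w=cloud(p).reshape(-1,3)
m=(np.hypot(w[:,0]-.625,w[:,1]+.25)<.1)&(w[:,2]>.009)&(w[:,2]<.02)
q=w[m,:2]
# circle fit
A=np.c_[q,np.ones(len(q))];s=np.linalg.lstsq(A,(q**2).sum(1),rcond=None)[0];print(len(q),s[:2]/2,np.sqrt(s[2]+(s[:2]**2).sum()/4))
E
```

```text
clock: 9.5
ee_pos: [0.6584, -0.2439, 0.0912]
ee_rot: [0.259, -3.128, -0.002]
contact_force: [-0.5, -0.5, -2.2]
gripper_width: 0.0296
jaw now 99.5 roll units 0.00 | shift after roll mm [-3.2 -0.6 45.2] before roll [-3.2 -0.6 45.2] q7 2.07 pos [ 0.6584 -0.2439  0.0912] tilt [-0.002  0.001 -1.   ]
323 [ 0.62683815 -0.24992806] 0.08793598640483156
```

```bash
python3 -m jog '[{"dx":-0.002,"dy":0,"dz":0.02,"roll":0,"jaw":-1},{"dx":0,"dy":0,"dz":0.018,"roll":0,"jaw":-1},{"dx":0,"dy":0,"dz":0.005,"roll":0,"jaw":-1},{"dx":0,"dy":0,"dz":0.003,"roll":0,"jaw":-1},{"dx":0,"dy":0,"dz":0,"roll":0,"jaw":-1},{"dx":0,"dy":0,"dz":0,"roll":0,"jaw":-1}]'
```

```text
clock: 10.15
ee_pos: [0.6617, -0.2433, 0.0482]
ee_rot: [-0.261, 3.13, -0.001]
contact_force: [0.2, -1.7, -2.4]
gripper_width: 0.0293
```

```bash
python3 -m jog '[{"dx":0,"dy":0,"dz":0.001,"roll":0,"jaw":-1},{"dx":0,"dy":0,"dz":0.001,"roll":0,"jaw":-1},{"dx":0,"dy":0,"dz":0.001,"roll":0,"jaw":-1},{"dx":0,"dy":0,"dz":0,"roll":0,"jaw":-1}]'; python3 -c "
from h import *
plan(.6615,-.244,.046,99.45);print(ctrl.get_obs()['contact_force'])"
```

```text
clock: 10.55
ee_pos: [0.6614, -0.2435, 0.0451]
ee_rot: [-0.261, 3.13, -0.0]
contact_force: [-1.8, 0.6, 4.2]
gripper_width: 0.0296
jaw now 99.5 roll units 0.01 | shift after roll mm [ 0.  -0.5 -0.9] before roll [ 0.  -0.5 -0.9] q7 2.08 pos [ 0.6614 -0.2435  0.0451] tilt [ 0.001 -0.    -1.   ]
[-1.79746534  0.58574589  4.16211967]
```

```bash
python3 -m jog '[{"dx":0,"dy":0,"dz":0,"roll":0,"jaw":1},{"dx":0,"dy":0,"dz":0,"roll":0,"jaw":1},{"dx":0,"dy":0,"dz":0,"roll":0,"jaw":1},{"dx":0,"dy":0,"dz":0,"roll":0,"jaw":1},{"dx":0,"dy":0,"dz":0,"roll":0,"jaw":1},{"dx":0,"dy":0,"dz":0,"roll":0,"jaw":1},{"dx":0,"dy":0,"dz":-0.03,"roll":0,"jaw":1},{"dx":0,"dy":0,"dz":-0.045,"roll":0,"jaw":1},{"dx":0,"dy":0,"dz":-0.045,"roll":0,"jaw":1},{"dx":0,"dy":0,"dz":-0.045,"roll":0,"jaw":1},{"dx":0,"dy":0,"dz":0,"roll":0,"jaw":1}]'; python3 - <<'E'
from h import *
plan(.491,.368,.20,72)
p=ctrl.read_camera("wrist");w=cloud(p).reshape(-1,3)
m=(np.hypot(w[:,0]-.66,w[:,1]+.245)<.07)&(w[:,2]>.055)&(w[:,2]<.08)
print(m.sum(),cv2.minAreaRect((w[m,:2]*1000).astype(np.float32)),w[m,2].mean())
E
```

```text
clock: 11.65
ee_pos: [0.6646, -0.2447, 0.2172]
ee_rot: [-0.259, 3.12, -0.007]
contact_force: [0.9, -0.2, -0.1]
gripper_width: 0.0855
jaw now 99.5 roll units 4.58 | shift after roll mm [354.6 529.2  10.6] before roll [ 70.1 633.1  13.1] q7 2.07 pos [ 0.6646 -0.2447  0.2172] tilt [ 0.011 -0.003 -1.   ]
1085 ((659.781982421875, -245.7592010498047), (59.90439224243164, 30.06781768798828), 9.539006233215332) 0.06571092013025623
```

A stands upright in the pan (fin top at 66 mm, centre (0.660, -0.246)). Next is B.

```bash
python3 -m jog '[{"dx":0.005,"dy":0.03,"dz":0,"roll":0,"jaw":1},{"dx":0.005,"dy":0.045,"dz":0,"roll":0,"jaw":1},{"dx":0.005,"dy":0.045,"dz":0,"roll":0,"jaw":1},{"dx":0.005,"dy":0.045,"dz":0,"roll":0,"jaw":1},{"dx":0.005,"dy":0.045,"dz":0,"roll":0,"jaw":1},{"dx":0.005,"dy":0.045,"dz":0,"roll":0,"jaw":1},{"dx":0.005,"dy":0.045,"dz":0,"roll":0,"jaw":1},{"dx":0.005,"dy":0.045,"dz":0,"roll":0,"jaw":1},{"dx":0.005,"dy":0.045,"dz":0,"roll":0,"jaw":1},{"dx":0.005,"dy":0.045,"dz":0,"roll":0,"jaw":1},{"dx":0.005,"dy":0.045,"dz":0,"roll":0,"jaw":1},{"dx":0.005,"dy":0.045,"dz":0,"roll":0,"jaw":1}]'; python3 -m jog '[{"dx":0.005,"dy":0.045,"dz":0,"roll":0,"jaw":1},{"dx":0.005,"dy":0.045,"dz":0,"roll":0,"jaw":1},{"dx":0,"dy":0.018,"dz":0,"roll":0,"jaw":1},{"dx":0,"dy":0,"dz":0,"roll":1,"jaw":1},{"dx":0,"dy":0,"dz":0,"roll":1,"jaw":1},{"dx":0,"dy":0,"dz":0,"roll":1,"jaw":1},{"dx":0,"dy":0,"dz":0,"roll":1,"jaw":1},{"dx":0,"dy":0,"dz":0,"roll":0.58,"jaw":1},{"dx":0,"dy":0,"dz":0,"roll":0,"jaw":1},{"dx":0,"dy":0,"dz":0,"roll":0,"jaw":1}]'; python3 - <<'E'
from h import *
p=ctrl.read_camera("wrist");w=cloud(p).reshape(-1,3)
n=np.hypot(w[:,0]-.491,w[:,1]-.368)
for r,a,b in [(.06,.055,.08),(.05,.006,.016)]:
    m=(n<r)&(w[:,2]>a)&(w[:,2]<b)
    print(m.sum(),cv2.minAreaRect((w[m,:2]*1000).astype(np.float32)))
plan(.491,.368,.04,72)
E
```

```text
clock: 12.9
ee_pos: [0.5139, 0.2658, 0.2083]
ee_rot: [0.261, -3.129, 0.001]
contact_force: [1.3, 0.2, -0.4]
gripper_width: 0.0853
clock: 13.9
ee_pos: [0.4874, 0.3688, 0.2087]
ee_rot: [-0.488, -3.103, 0.002]
contact_force: [-0.1, 0.1, -0.5]
gripper_width: 0.0852
1071 ((490.67071533203125, 368.0864562988281), (29.59551239013672, 60.139259338378906), 71.81078338623047)
1886 ((490.6450500488281, 367.8366394042969), (49.8564567565918, 60.268245697021484), 71.43772888183594)
jaw now 72.1 roll units 0.02 | shift after roll mm [ -3.7   0.4 168.8] before roll [ -3.7   0.4 168.8] q7 0.56 pos [0.4875 0.3689 0.2088] tilt [-0.    -0.001 -1.   ]
```

B's base measures about 50 mm wide. I'll descend and grip it.

```bash
python3 -m jog '[{"dx":-0.0035,"dy":0,"dz":0.03,"roll":0,"jaw":1},{"dx":0,"dy":0,"dz":0.04,"roll":0,"jaw":1},{"dx":0,"dy":0,"dz":0.04,"roll":0,"jaw":1},{"dx":0,"dy":0,"dz":0.035,"roll":0,"jaw":1},{"dx":0,"dy":0,"dz":0.022,"roll":0,"jaw":1},{"dx":0,"dy":0,"dz":0,"roll":0,"jaw":1},{"dx":0,"dy":0,"dz":0,"roll":0,"jaw":1}]' && python3 -m jog '[{"dx":0,"dy":0,"dz":0,"roll":0,"jaw":-1},{"dx":0,"dy":0,"dz":0,"roll":0,"jaw":-1},{"dx":0,"dy":0,"dz":0,"roll":0,"jaw":-1},{"dx":0,"dy":0,"dz":0,"roll":0,"jaw":-1},{"dx":0,"dy":0,"dz":0,"roll":0,"jaw":-1},{"dx":0,"dy":0,"dz":0,"roll":0,"jaw":-1},{"dx":0,"dy":0,"dz":0,"roll":0,"jaw":-1},{"dx":0,"dy":0,"dz":0,"roll":0,"jaw":-1}]' 50;  python3 -c "
from h import *
plan(.5062,.0117,.06,99.45)"
```

```text
clock: 14.65
ee_pos: [0.4911, 0.3682, 0.0426]
ee_rot: [-0.49, -3.103, 0.0]
contact_force: [0.4, 0.3, 0.7]
gripper_width: 0.0855
clock: 15.45
ee_pos: [0.4913, 0.3687, 0.0432]
ee_rot: [0.49, 3.102, 0.002]
contact_force: [-1.3, -0.4, 5.9]
gripper_width: 0.0292
jaw now 72.0 roll units -4.57 | shift after roll mm [  43.9 -354.5  -17.2] before roll [-124.3 -334.9  -17.1] q7 0.57 pos [0.4913 0.3687 0.0432] tilt [ 0.001  0.001 -1.   ]
```

```bash
python3 -m jog '[{"dx":0,"dy":0,"dz":-0.015,"roll":0,"jaw":-1},{"dx":0,"dy":0,"dz":-0.015,"roll":-0.57,"jaw":-1},{"dx":0,"dy":0,"dz":0,"roll":-1,"jaw":-1},{"dx":0,"dy":0,"dz":0,"roll":-1,"jaw":-1},{"dx":0,"dy":0,"dz":0,"roll":-1,"jaw":-1},{"dx":0,"dy":0,"dz":0,"roll":-1,"jaw":-1},{"dx":0,"dy":0,"dz":0,"roll":0,"jaw":-1}]' && python3 -m jog '[{"dx":0.004,"dy":-0.0245,"dz":0,"roll":0,"jaw":-1},{"dx":0.004,"dy":-0.04,"dz":0,"roll":0,"jaw":-1},{"dx":0.004,"dy":-0.04,"dz":0,"roll":0,"jaw":-1},{"dx":0.004,"dy":-0.04,"dz":0,"roll":0,"jaw":-1},{"dx":0.004,"dy":-0.04,"dz":0,"roll":0,"jaw":-1},{"dx":0.004,"dy":-0.04,"dz":0,"roll":0,"jaw":-1},{"dx":0.004,"dy":-0.04,"dz":0,"roll":0,"jaw":-1},{"dx":0.004,"dy":-0.04,"dz":0,"roll":0,"jaw":-1},{"dx":0.004,"dy":-0.03,"dz":0,"roll":0,"jaw":-1},{"dx":0.008,"dy":-0.02,"dz":0,"roll":0,"jaw":-1},{"dx":0,"dy":0,"dz":0,"roll":0,"jaw":-1},{"dx":0,"dy":0,"dz":0,"roll":0,"jaw":-1}]';  python3 -c "
from h import *
plan(.5062,.0117,.044,99.45)"
```

```text
clock: 16.15
ee_pos: [0.491, 0.368, 0.073]
ee_rot: [-0.261, 3.131, 0.0]
contact_force: [-0.8, -0.2, -1.8]
gripper_width: 0.0296
clock: 17.35
ee_pos: [0.5058, 0.0111, 0.0727]
ee_rot: [-0.253, 3.131, 0.0]
contact_force: [-0.1, 0.2, -2.4]
gripper_width: 0.0291
jaw now 99.3 roll units -0.03 | shift after roll mm [-0.5  0.5 28.7] before roll [-0.5  0.5 28.7] q7 1.54 pos [0.5058 0.0111 0.0727] tilt [ 0.  0. -1.]
```

```bash
python3 -m jog '[{"dx":0,"dy":0.0015,"dz":0.015,"roll":0,"jaw":-1},{"dx":0,"dy":0,"dz":0.0135,"roll":0,"jaw":-1},{"dx":0,"dy":0,"dz":0,"roll":0,"jaw":-1},{"dx":-0.005,"dy":0,"dz":0,"roll":0,"jaw":-1},{"dx":-0.005,"dy":0,"dz":0,"roll":0,"jaw":-1},{"dx":-0.005,"dy":0,"dz":0,"roll":0,"jaw":-1},{"dx":-0.003,"dy":0,"dz":0,"roll":0,"jaw":-1},{"dx":-0.003,"dy":0,"dz":0,"roll":0,"jaw":-1},{"dx":-0.003,"dy":0,"dz":0,"roll":0,"jaw":-1},{"dx":-0.003,"dy":0,"dz":0,"roll":0,"jaw":-1},{"dx":-0.003,"dy":0,"dz":0,"roll":0,"jaw":-1},{"dx":0,"dy":0,"dz":0,"roll":0,"jaw":-1}]'; cat >> h.py <<'E'
def gpos():
    m=np.array([.5555,.0199]);a=np.radians(9.45);o=ctrl.get_obs();d=o['ee_pos'][:2]-m;f=o['contact_force'][:2]
    print("along %.1f lat %.1f mm"%(1000*d@[np.cos(a),np.sin(a)],1000*d@[-np.sin(a),np.cos(a)]),"F along %.1f lat %.1f"%(f@[np.cos(a),np.sin(a)],f@[-np.sin(a),np.cos(a)]),np.round(o['ft_torque'],2))
E
python3 -c "
from h import *
gpos()"
```

```text
clock: 18.55
ee_pos: [0.5355, 0.0178, 0.0438]
ee_rot: [-0.259, 3.13, 0.0]
contact_force: [-0.4, 0.3, -1.2]
gripper_width: 0.0291
along -20.0 lat 1.2 mm F along -0.3 lat 0.4 [0.03 0.02 0.  ]
```

```bash
python3 -m jog '[{"dx":-0.003,"dy":0,"dz":0,"roll":0,"jaw":-1},{"dx":-0.003,"dy":0,"dz":0,"roll":0,"jaw":-1},{"dx":-0.003,"dy":0,"dz":0,"roll":0,"jaw":-1},{"dx":-0.003,"dy":0,"dz":0,"roll":0,"jaw":-1},{"dx":-0.003,"dy":0,"dz":0,"roll":0,"jaw":-1},{"dx":-0.003,"dy":0,"dz":0,"roll":0,"jaw":-1},{"dx":-0.003,"dy":0,"dz":0,"roll":0,"jaw":-1},{"dx":-0.003,"dy":0,"dz":0,"roll":0,"jaw":-1},{"dx":-0.003,"dy":0,"dz":0,"roll":0,"jaw":-1},{"dx":0,"dy":0,"dz":0,"roll":0,"jaw":-1}]'; python3 -c "
from h import *
gpos()"; python3 -m jog '[{"dx":-0.003,"dy":0,"dz":0,"roll":0,"jaw":-1},{"dx":-0.003,"dy":0,"dz":0,"roll":0,"jaw":-1},{"dx":-0.003,"dy":0,"dz":0,"roll":0,"jaw":-1},{"dx":-0.002,"dy":0,"dz":0,"roll":0,"jaw":-1},{"dx":0,"dy":0,"dz":0,"roll":0,"jaw":-1}]'; python3 -c "
from h import *
gpos()"
```

```text
clock: 19.55
ee_pos: [0.5622, 0.0223, 0.0438]
ee_rot: [-0.259, 3.13, 0.0]
contact_force: [-0.4, -0.5, -1.2]
gripper_width: 0.0293
along 7.0 lat 1.3 mm F along -0.4 lat -0.4 [0.02 0.05 0.06]
clock: 20.05
ee_pos: [0.571, 0.0237, 0.0433]
ee_rot: [0.258, -3.127, 0.0]
contact_force: [-4.6, -1.8, 0.3]
gripper_width: 0.0294
along 15.9 lat 1.2 mm F along -4.9 lat -1.0 [-0.16  1.1  -0.06]
```

```bash
python3 -m jog '[{"dx":-0.002,"dy":0,"dz":0,"roll":0,"jaw":-1},{"dx":-0.002,"dy":0,"dz":0,"roll":0,"jaw":-1},{"dx":0,"dy":0,"dz":0,"roll":0,"jaw":-1},{"dx":0,"dy":0,"dz":0,"roll":0,"jaw":-1}]'; python3 -c "
from h import *
gpos()"
```

```text
clock: 20.45
ee_pos: [0.5715, 0.0238, 0.043]
ee_rot: [0.258, -3.121, 0.001]
contact_force: [-15.5, -1.8, 9.5]
gripper_width: 0.0293
along 16.5 lat 1.2 mm F along -15.6 lat 0.8 [-0.38  3.53 -0.09]
```

B passes the go width freely and stops hard about 16 mm past the mouth, with 16 N and no further travel. So it is good and goes to the tray.

```bash
python3 -m jog '[{"dx":0.005,"dy":0,"dz":0,"roll":0,"jaw":-1},{"dx":0.006,"dy":0,"dz":0,"roll":0,"jaw":-1},{"dx":0,"dy":0,"dz":-0.01,"roll":0,"jaw":-1},{"dx":0,"dy":0,"dz":-0.02,"roll":0,"jaw":-1},{"dx":0,"dy":0,"dz":-0.02,"roll":0,"jaw":-1},{"dx":0,"dy":0,"dz":0,"roll":0.7,"jaw":-1},{"dx":0,"dy":0,"dz":0,"roll":0,"jaw":-1}]'; python3 -c "
from h import *
plan(.379,-.2855,.09,95.2)
p=ctrl.read_camera('scene');w=cloud(p).reshape(-1,3)
m=(abs(w[:,0]-.379)<.075)&(abs(w[:,1]+.2855)<.11)&(w[:,2]>.01)&(w[:,2]<.02)
print(m.sum(),cv2.minAreaRect((w[m,:2]*1000).astype(np.float32)))"
```

```text
clock: 21.15
ee_pos: [0.5668, 0.023, 0.0953]
ee_rot: [-0.142, 3.135, 0.0]
contact_force: [-1.2, -0.1, -1.4]
gripper_width: 0.0291
jaw now 95.2 roll units -0.00 | shift after roll mm [ 215.  -290.2    4.7] before roll [ 214.9 -290.3    4.7] q7 1.49 pos [0.5668 0.023  0.0953] tilt [ 0.003  0.    -1.   ]
257 ((380.69610595703125, -285.5993957519531), (112.50861358642578, 175.11256408691406), 5.944464683532715)
```

```bash
python3 -m jog '[{"dx":0.0125,"dy":-0.016,"dz":0,"roll":0,"jaw":-1},{"dx":0.0225,"dy":-0.0305,"dz":0,"roll":0,"jaw":-1},{"dx":0.0225,"dy":-0.0305,"dz":0,"roll":0,"jaw":-1},{"dx":0.0225,"dy":-0.0305,"dz":0,"roll":0,"jaw":-1},{"dx":0.0225,"dy":-0.0305,"dz":0,"roll":0,"jaw":-1},{"dx":0.0225,"dy":-0.0305,"dz":0,"roll":0,"jaw":-1},{"dx":0.0225,"dy":-0.0305,"dz":0,"roll":0,"jaw":-1},{"dx":0.0225,"dy":-0.0305,"dz":0,"roll":0,"jaw":-1},{"dx":0.0225,"dy":-0.0305,"dz":0,"roll":0,"jaw":-1},{"dx":0.0225,"dy":-0.0305,"dz":0,"roll":0,"jaw":-1},{"dx":0,"dy":0,"dz":0,"roll":0,"jaw":-1},{"dx":0,"dy":0,"dz":0,"roll":0,"jaw":-1}]'; python3 - <<'E'
from h import *
plan(.379,-.2855,.046,95.5)
p=ctrl.read_camera("top");f=p["frame"][260:470,360:600,::-1];cv2.imwrite("pics/t3.png",cv2.resize(f,None,fx=2.5,fy=2.5))
p=ctrl.read_camera("wrist");save(p,"w5")
E
```

```text
clock: 22.4
ee_pos: [0.3769, -0.2871, 0.0936]
ee_rot: [0.141, -3.138, -0.0]
contact_force: [0.4, 1.4, -1.6]
gripper_width: 0.0294
jaw now 95.2 roll units -0.06 | shift after roll mm [-2.2  1.4 47.6] before roll [-2.2  1.4 47.6] q7 2.17 pos [ 0.3769 -0.2871  0.0936] tilt [-0.001  0.    -1.   ]
```

View pics/w5.png

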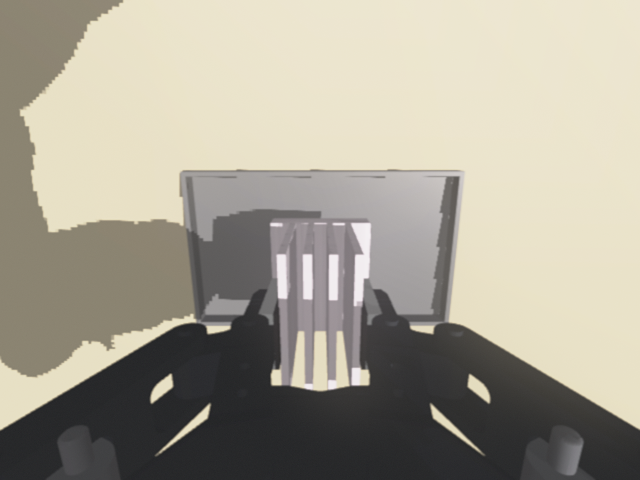

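B is centred over the tray and aligned with it (tray columns 183–462, heatsink 272–370). Lowering it now.

```bash
python3 -m jog '[{"dx":-0.002,"dy":0,"dz":0.02,"roll":0,"jaw":-1},{"dx":0,"dy":0,"dz":0.018,"roll":0,"jaw":-1},{"dx":0,"dy":0,"dz":0.006,"roll":0,"jaw":-1},{"dx":0,"dy":0,"dz":0.001,"roll":0,"jaw":-1},{"dx":0,"dy":0,"dz":0.001,"roll":0,"jaw":-1},{"dx":0,"dy":0,"dz":0.001,"roll":0,"jaw":-1},{"dx":0,"dy":0,"dz":0,"roll":0,"jaw":-1},{"dx":0,"dy":0,"dz":0,"roll":0,"jaw":-1}]'; python3 -c "
from h import *
gpos();print(ctrl.get_obs()['ee_pos'],ctrl.get_obs()['contact_force'])"
```

```text
clock: 23.3
ee_pos: [0.3804, -0.2861, 0.0472]
ee_rot: [-0.144, 3.138, -0.001]
contact_force: [0.8, 0.6, -2.0]
gripper_width: 0.0292
along -223.0 lat -273.1 mm F along 0.9 lat 0.4 [-0.02 -0.   -0.05]
[ 0.38037664 -0.28610786  0.04721437] [ 0.8120968   0.55365565 -2.049883  ]
```

```bash
python3 -m jog '[{"dx":0,"dy":0,"dz":0.001,"roll":0,"jaw":-1},{"dx":0,"dy":0,"dz":0.0007,"roll":0,"jaw":-1},{"dx":0,"dy":0,"dz":0,"roll":0,"jaw":-1},{"dx":0,"dy":0,"dz":0,"roll":0,"jaw":-1}]'; python3 -m jog '[{"dx":0,"dy":0,"dz":0,"roll":0,"jaw":1},{"dx":0,"dy":0,"dz":0,"roll":0,"jaw":1},{"dx":0,"dy":0,"dz":0,"roll":0,"jaw":1},{"dx":0,"dy":0,"dz":0,"roll":0,"jaw":1},{"dx":0,"dy":0,"dz":0,"roll":0,"jaw":1},{"dx":0,"dy":0,"dz":0,"roll":0,"jaw":1},{"dx":0,"dy":0,"dz":-0.03,"roll":0,"jaw":1},{"dx":0,"dy":0,"dz":-0.045,"roll":0,"jaw":1},{"dx":0,"dy":0,"dz":-0.045,"roll":0,"jaw":1},{"dx":0,"dy":0,"dz":-0.045,"roll":0,"jaw":1},{"dx":0,"dy":0,"dz":0,"roll":0,"jaw":1},{"dx":0,"dy":0,"dz":0,"roll":0,"jaw":1}]'; python3 - <<'E'
from h import *
p=ctrl.read_camera("wrist");w=cloud(p).reshape(-1,3)
m=(np.hypot(w[:,0]-.38,w[:,1]+.286)<.07)&(w[:,2]>.055)&(w[:,2]<.08)
print(m.sum(),cv2.minAreaRect((w[m,:2]*1000).astype(np.float32)),w[m,2].mean())
p=ctrl.read_camera("scene");save(p,"s9")
E
```

```text
clock: 23.7
ee_pos: [0.3803, -0.2861, 0.0456]
ee_rot: [-0.144, 3.138, -0.0]
contact_force: [-1.7, -0.5, 6.3]
gripper_width: 0.0297
clock: 24.9
ee_pos: [0.3806, -0.2862, 0.211]
ee_rot: [-0.144, 3.136, -0.002]
contact_force: [0.8, 0.1, -1.0]
gripper_width: 0.0853
1151 ((379.6481628417969, -288.16162109375), (60.370670318603516, 30.0753116607666), 5.115407943725586) 0.0657817730057888
```

View pics/s9.png

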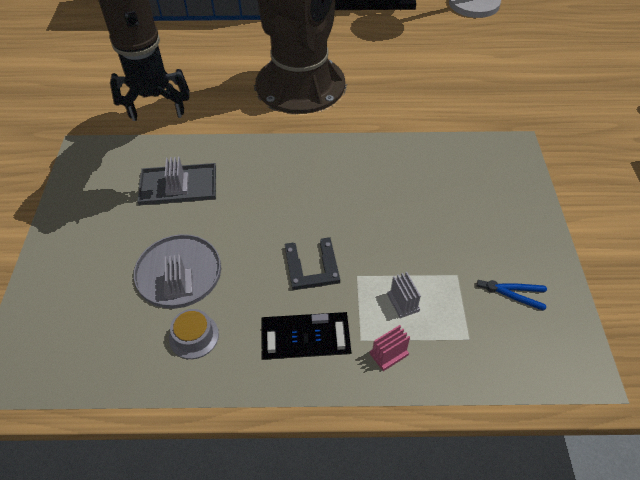

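The final view shows one heatsink upright in the tray (175,178) and one upright in the pan (175,275). The paper-sheet heatsink and the bystanders have not moved, and the gripper is clear.

```bash
python3 -c "
from cell import ctrl
print(ctrl.job_done())"
```

```text
the job is handed in; nothing more can be done
None
```

I gauged both heatsinks one at a time, placed each before starting the next, and handed the job in at about 25 s of the 69 s allowed.

- **First heatsink (nearer the gauge):** it stopped in the mouth flare with its centre about 26 mm short. The force rose to about 21 N and it did not go in. Its base measured about 55 mm wide, so I judged it oversize and stood it upright in the round pan.
- **Second heatsink:** it slid freely through the go width and stopped firmly at the no-go step, with its centre about 16 mm past the mouth and about 16 N of force. Its base measured about 50 mm wide, so I judged it good and stood it upright in the rectangular tray.

After each release, the wrist camera showed the fin tops level at 66 mm, so both parts are standing. The final scene picture showed the heatsink on the paper, the pink look-alike and the other bench items where they were, and the gripper clear of everything.

Two things were slightly off. My first move was refused because the rows lacked some keys, so nothing moved. In the gauge, both parts sat about 1 mm to the side of my estimated centre line, which is within the calibration error.

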